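Air a soap loaf: mould onto the rack, lid half open

ROBOT

A 6-joint arm with a two-finger parallel gripper is mounted at the origin on the work surface. World frame = base frame: x ahead of the robot, y to its left, z up, the work surface at z = 0. Lengths are in mm, angles in degrees, forces in N, time in s.
With the tool pointing down it reaches from about 300 to 850 mm from the base axis. Payload 4.2 kg.
Tool frame: the origin (TCP) lies at the very end of the fingers, on their centre line; the grasp point (between the pads) lies 19 mm behind it (env.grip_point_offset is the distance from the TCP to the grasp point, in mm); z points along the fingers, y is the line along which they close (so a half turn about z gives the same grasp; the last joint's range is limited). The gripper opens to 91 mm and grips with 3 to 60 N. Pads are 32 mm wide; open, the fingers measure 118 mm over their backs; the gripper's body (76 mm by 178 mm) begins 60 mm behind the grasp point.
Start: joints at [-70.646, 18.312, 89.639, -0, 72.044, -1.146], TCP at [201.377, -538.6, 213.976] pointing down, gripper open.
Joint ranges: [-177.97, 177.97], [-48.28, 115.42], [12.27, 149.76], [-77.06, 257.06], [2.81, 150.46], [-146.56, 146.56]. Speed limits (degrees/s): [147.25, 147.25, 180, 180, 180, 180].

INTERFACE

Orientations are given as [roll, pitch, yaw] about the fixed x, y, z axes, in that order (R = Rz(yaw) Ry(pitch) Rx(roll)).
In Python, from workcell import env gives the robot as it stands. The module is installed in compiled form; this text tells all that it offers.
- The arm moves only by the tool arm_command, never from a script. Its argument "rows" is a list of rows, each an object with "delta_pos": the shift along the tool's x, y, z in mm, a list of three; "roll": the turn about the tool's z in units of 5 degrees (1.0 is 5 degrees); "jaw": the opening in per cent of the stroke, from 0 (shut) to 100 (fully open). A call has 1 to 20 rows; each row is the pose to reach, as a shift and turn from the pose commanded when the call began, along the tool's axes at that moment; what a row does not reach only later rows make up. A row lasts 1/12 s, in which the tool goes at most 41.7 mm and 7.16 degrees, less where a joint would pass 70% of its speed; a pose out of reach is approached as far as the arm can. A call with a gripper value outside its range is refused whole. The fingers move at their own pace and stop on an object; "squeeze" is the grip in N (left out, the last holds). Time passes only in rows, so rows that repeat a pose let the fingers close. It gives the time, the measured TCP pose, the force, the opening and the grip force at its end, in the units of the state.
- env.state(): the state, without advancing time (a new reading comes with each control period).
- env.grab_frame(name): name is "side" or "top" or "wrist"; returns a dict with "img" (400x640x3 uint8, blue, green, red), "z_map" (400x640 float32, mm along the optical axis (not along the pixel's ray), 0 where there is no reading), "fov_y" (degrees; the focal length in pixels is half the picture's height over the tangent of half this angle, whatever the lens; pixels are square), "cx", "cy" (the principal point, pixels), "R" (3x3) and "t" (3): a world point X has camera coordinates R X + t; the wrist camera has in their place "T_tool_cam" (4x4, takes a point from camera to tool coordinates, whose origin is the TCP and whose axes are the flange's). Camera axes: x right, y down, z forward; pixel columns grow to the right and rows downward; lengths in mm; the calibration is good to about 2 mm. A picture is of the moment at which its call begins: read the wrist's pose just before it.
- env.job_done(): hands the job in; it is judged then, once.
The state is a dict: "time_s": time; "qpos": joint angles; "qvel": joint speeds; "effort": joint torques, N m; "ee_pos": TCP position; "ee_rot": TCP orientation; "force": force on the tool from outside, world axes, zero at the start; "torque": the same for the moment, N m; "gripper_width": finger opening in mm; "gripper_force": force on a finger pad.
Only numpy, scipy, OpenCV 4.12 (cv2) and the standard library are available. Lean on these libraries where they do the work, as an engineer would, in place of code of your own. Each camera call takes 0.05 s, during which the arm holds its last target. There are 200 camera calls.

TASK

The soap loaf in the lidded wooden mould has to air. Lift the mould onto the slatted rack without opening its lid, squared up and with its hinge end towards the rack's back stop, set it down gently and let go. Then take hold again, now at the steel bar of the lid, and raise the stiff lid half open, to 45 degrees, where it stays by itself; leave the other things on the mat alone.

Things in the scene. Friction and masses are not known exactly. Their poses are not given: they have to be found in the camera images.
- mould: closed wooden box 150 mm long (its x), 62 mm wide (y), 50 mm high, 0.5 to 0.85 kg in all; its flat lid (150 x 62 x 8 mm) makes it 58 mm high. The only box with a hinged lid and a steel handle loop. Origin: centre of its underside; +x to its hinge end, -x to the handle end, z up. Its plain long sides can be gripped across the 62 mm width
- mould_hinge (a point): point on the lid's hinge line, fixed to the box: middle of its top edge at the +x end, 75 mm from the box's centre and 50 mm above its underside; the hinge line runs along the mould's y
- lid_bar (a point): middle of the lid's round steel handle bar, 10 mm thick, 62 mm long along the mould's y, 50 mm free between its two side arms. It lies in the lid's plane, 45 mm beyond the box's handle end (40 mm free between), 195 mm from the hinge line (and 4.5 mm above it when shut), and swings with the lid
- lid (a joint): angle of the stiff lid in rad: 0 shut, grows as the bar rises, 0.785 is 45 degrees, 1.75 fully open; starts at 0 to 0.06; it stays where it is left. Moving it takes about 2 N at the bar
- rack: low slatted wooden rack fixed to the table, 220 mm long (its x), 110 mm wide, slat tops 22 mm above the table; across its +x end stands a back stop (12 mm thick, its top 8 mm above the slats, its inner face 110 mm from the rack's centre). Origin: centre of its underside, +x towards the back stop
- rack_place (a point): centre of the rack's top face, 22 mm above its underside, where the centre of the mould's underside belongs
- dropper_bottle: small amber dropper bottle, 40 mm across, 85 mm tall; a bystander, origin at the centre of its underside
- pouring_cup: white plastic cup, 72 mm across, 80 mm tall; a bystander, origin at the centre of its underside
- soap_bar: cream soap bar 85 x 55 x 28 mm; a bystander, origin at the centre of its underside
- candle: ivory pillar candle, 72 mm across, 75 mm tall; a bystander, origin at the centre of its underside
- open_mould: open wooden box mould without a lid, 130 x 75 x 45 mm; a bystander, origin at the centre of its underside
- jug: steel mug-shaped jug, 90 mm across, 110 mm tall; a bystander, origin at the centre of its underside
- tall_bottle: amber bottle, 60 mm across, 150 mm tall; a bystander, origin at the centre of its underside

How it is judged:
By the outcome, as a careful person would: the job done as asked, in the order asked, and still so for the second after the job is handed in, with the robot touching nothing.
It also fails if it takes over 54 s, if anything falls off the work surface, if the arm or the gripper's body presses on something with over 40 N, if the wrist force passes 120 N, or if a joint passes its speed limit or range.

## Working session

There is one attempt and no reset: what is moved stays moved. The work goes in short steps, Python scripts to look and compute and a tool call to move; the robot and the scene stay as the last step left them, time stands still between calls to the robot, and variables do not carry over. Pictures are saved under pics/ and viewed, at most 10 in all, crops included, and the job is handed in when it is done.

Besides the shell and the picture viewer there is one more tool, called after ">>>" in YAML: its name, and indented under it one key for each argument. arm_command: Moves the arm, as the interface text tells. Its arguments: {"type":"object","properties":{"rows":{"type":"array"},"squeeze":{"type":"number"}},"required":["rows"]}

```bash
mkdir -p pics
cat > h.py <<'E'
import numpy as np,cv2
from workcell import env
from scipy.spatial.transform import Rotation as Ro
def save(n,name):
    f=env.grab_frame(name); np.savez('f_'+n+'.npz',**f); cv2.imwrite(f'pics/{n}.png',f['img']); return f
def load(n): return dict(np.load('f_'+n+'.npz'))
def cloud(f):
    z=f['z_map'];fl=200/np.tan(np.radians(float(f['fov_y']))/2)
    v,u=np.mgrid[0:400,0:640]
    P=np.stack([(u-f['cx'])/fl*z,(v-f['cy'])/fl*z,z],-1)
    return (P-f['t'])@f['R']
E
python3 - <<'E'
from h import *
s=env.state();print(s)
a=save('top','top');b=save('side','side')
cv2.imwrite('pics/both.png',cv2.resize(np.vstack([a['img'],b['img']]),(480*2//1*640//800,600)) if 0 else a['img'])
E
```

```text
{'time_s': 0.0, 'qpos': array([-7.06464906e+01,  1.83485488e+01,  8.97076962e+01, -1.44779647e-03,
        7.20434969e+01, -1.14662011e+00]), 'qvel': array([ 0.04183981,  0.00097153,  0.04308409, -0.01875221,  0.01417434,
       -0.03720754]), 'effort': array([-2.95996848e-03, -4.12464523e+01, -2.31976140e+01,  7.25489692e-02,
        4.58999164e-02, -1.49017606e-04]), 'ee_pos': array([ 201.18480817, -538.1008593 ,  213.14254246]), 'ee_rot': array([-1.79900251e+02, -6.19709572e-04,  2.05005765e+01]), 'force': array([ 0.41473438, -0.27590925,  0.99930978]), 'torque': array([ 0.05069843,  0.0467253 , -0.01785103]), 'gripper_force': 0.0, 'gripper_width': 91.53059456684599}
```

View pics/top.png

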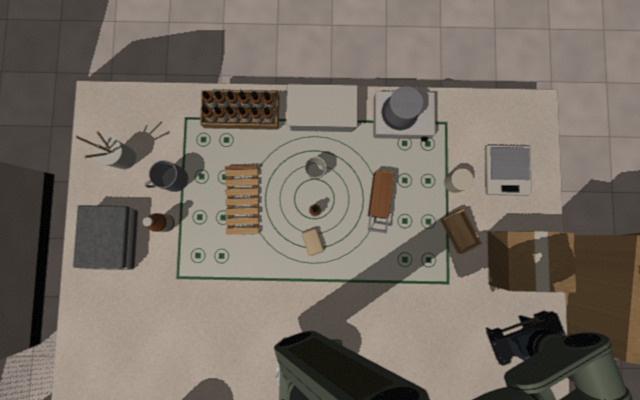

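View pics/side.png

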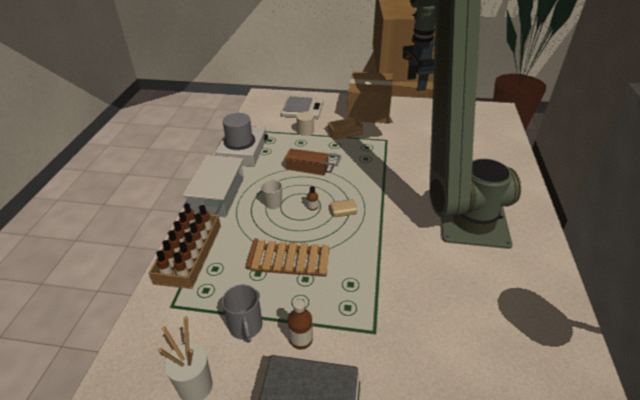

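The top view shows the mould at about (382,193) with its handle loop at (378,225), facing the robot. The rack is at (242,200), with the dropper bottle, cup and soap bar lying between the two. Next I measure both from depth.

Run:
```python
from h import *
f=load('top');C=cloud(f);print(f['R'].round(3),f['t'],f['fov_y'],f['cx'],f['cy'])
for n,(u0,v0,u1,v1),lo,hi in [('mould',(362,160,402,236),45,75),('moulddown',(362,160,402,236),5,75),('rack',(215,155,270,242),12,26),('stop',(215,155,270,242),26.5,50),('soap',(295,220,330,260),15,40),('drop',(300,195,330,225),15,110),('cup',(298,145,335,185),15,110),('plinth',(290,86,355,128),15,110),('rackall',(215,155,270,242),12,40)]:
    P=C[v0:v1,u0:u1].reshape(-1,3);P=P[(P[:,2]>lo)&(P[:,2]<hi)]
    if len(P)<3: print(n,len(P));continue
    r=cv2.minAreaRect(P[:,:2].astype(np.float32));print(n,len(P),P.min(0).round(),P.max(0).round(),r,np.median(P[:,2]))
im=f['img'];a=cv2.resize(im[155:245,205:285],None,fx=5,fy=5,interpolation=2);b=cv2.resize(im[155:245,345:420],None,fx=5,fy=5,interpolation=2)
cv2.imwrite('pics/crop.png',np.hstack([a,b]))
```

```text
[[ 0.018 -1.    -0.001]
 [-0.996 -0.018 -0.091]
 [ 0.091  0.003 -0.996]] [ -13.88930922  561.12173597 1246.64687287] 55.728618200134505 315.2302461158163 200.4672210586391
mould 1004 [ 459. -262.   45.] [ 664. -176.   68.] ((560.7278442382812, -219.06739807128906), (62.83162307739258, 202.3693389892578), 82.3698501586914) 59.49807292157443
moulddown 1179 [ 449. -297.    5.] [ 707. -163.   68.] ((577.880859375, -230.0855712890625), (257.711181640625, 134.12745666503906), 0.2522313892841339) 58.978618990158225
rack 1548 [444. 185.  12.] [675. 306.  26.] ((559.10498046875, 245.19198608398438), (229.16766357421875, 110.90833282470703), 3.271994113922119) 21.50552804942052
stop 180 [447. 192.  27.] [678. 304.  38.] ((562.39697265625, 243.15907287597656), (227.88026428222656, 108.87684631347656), 3.4805333614349365) 28.776856180586563
soap 413 [379. -33.  16.] [469.  39.  35.] ((424.0977478027344, 2.4383277893066406), (84.3883056640625, 53.90855407714844), 19.78197479248047) 26.988490662179647
drop 122 [509. -20.  25.] [547.  16.  92.] ((528.0775756835938, -1.8518962860107422), (39.057613372802734, 36.391990661621094), 1.348002314567566) 58.438954025343584
cup 206 [631. -37.  15.] [699.  32.  86.] ((664.7720336914062, -2.662364959716797), (68.54344177246094, 68.21626281738281), 0.7514542937278748) 61.37710193342364
plinth 2722 [ 799. -126.   47.] [936.  86.  98.] ((866.879150390625, -19.66907501220703), (136.91738891601562, 211.53927612304688), 0.7652108073234558) 90.01183923698218
rackall 1769 [444. 185.  12.] [678. 306.  38.] ((560.4830322265625, 245.55288696289062), (232.017333984375, 111.5681381225586), 2.881951332092285) 21.990533357536687
```

View pics/crop.png

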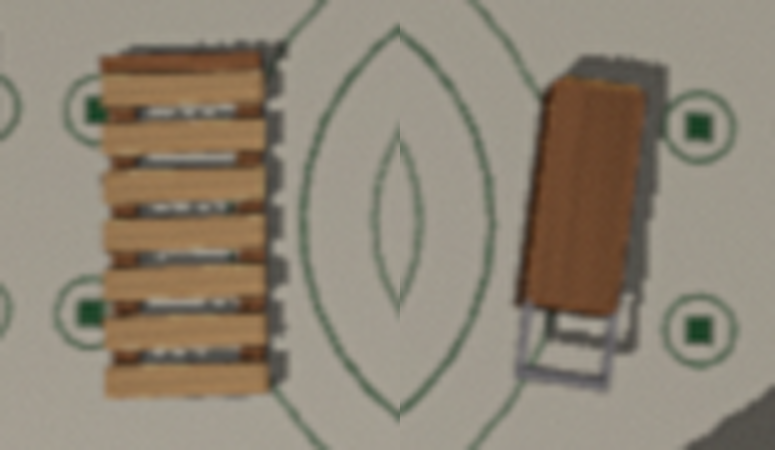

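The back stop is the dark strip at the far end of the rack (crop row 62), so it lies at world +x. The mould's hinge end is also far, with its handle loop near the robot at crop (565,345). Estimates:

| Item | Centre | Yaw |
|---|---|---|
| Mould | (585,-222) | -7.6° |
| Rack | (554,245) | about 3° |

I'm moving above the mould now.

>>> arm_command:
  rows:
    - {"delta_pos": [20,-7,0],"roll": 0.3,"jaw": 100}
    - {"delta_pos": [55,-19,0],"roll": 0.7,"jaw": 100}
    - {"delta_pos": [94,-32,0],"roll": 1.2,"jaw": 100}
    - {"delta_pos": [133,-46,0],"roll": 1.7,"jaw": 100}
    - {"delta_pos": [172,-59,0],"roll": 2.2,"jaw": 100}
    - {"delta_pos": [211,-72,0],"roll": 2.7,"jaw": 100}
    - {"delta_pos": [250,-86,0],"roll": 3.2,"jaw": 100}
    - {"delta_pos": [289,-99,0],"roll": 3.7,"jaw": 100}
    - {"delta_pos": [328,-113,0],"roll": 4.2,"jaw": 100}
    - {"delta_pos": [367,-126,0],"roll": 4.7,"jaw": 100}
    - {"delta_pos": [406,-139,0],"roll": 5.1,"jaw": 100}
    - {"delta_pos": [440,-151,0],"roll": 5.4,"jaw": 100}
    - {"delta_pos": [460,-158,0],"roll": 5.6,"jaw": 100}
    - {"delta_pos": [470,-162,0],"roll": 5.62,"jaw": 100}
    - {"delta_pos": [470,-162,0],"roll": 5.62,"jaw": 100}
    - {"delta_pos": [470,-162,0],"roll": 5.62,"jaw": 100}

```text
time_s: 1.43
ee_pos: [584.1, -222.6, 213.5]
ee_rot: [180.0, 0.1, -7.6]
force: [-0.1, -0.8, -0.1]
gripper_width: 91.4
gripper_force: 0.0
```

```bash
cat >> h.py <<'E'
def wcloud(n=None):
    s=env.state(); f=save(n,'wrist')
    z=f['z_map'];fl=200/np.tan(np.radians(float(f['fov_y']))/2)
    v,u=np.mgrid[0:400,0:640]
    P=np.stack([(u-f['cx'])/fl*z,(v-f['cy'])/fl*z,z],-1)
    T=f['T_tool_cam'];R=Ro.from_euler('xyz',s['ee_rot'],degrees=True).as_matrix()
    C=(P@T[:3,:3].T+T[:3,3])@R.T+s['ee_pos']; C[z==0]=np.nan
    np.save('c_'+n+'.npy',C); return s,f,C
def rect(C,x0,x1,y0,y1,lo,hi):
    P=C.reshape(-1,3);P=P[(P[:,2]>lo)&(P[:,2]<hi)&(P[:,0]>x0)&(P[:,0]<x1)&(P[:,1]>y0)&(P[:,1]<y1)]
    return P,(cv2.minAreaRect(P[:,:2].astype(np.float32)) if len(P)>5 else None)
E
python3 - <<'E'
from h import *
s,f,C=wcloud('w1');print(s['ee_pos'],s['ee_rot'],s['qpos'],f['T_tool_cam'].round(2))
for lo,hi in [(50,70),(56,62)]:
    P,r=rect(C,430,700,-290,-150,lo,hi);print(len(P),r,P.min(0),P.max(0),np.median(P[:,2]))
E
```

```text
[ 584.13679198 -222.57080582  213.47338695] [ 1.79965642e+02  9.41520363e-02 -7.55294672e+00] [-2.18818347e+01  2.29285740e+01  8.26418966e+01 -5.87226433e-02
  7.45122572e+01  7.56868055e+01] [[   0.     -0.96   -0.29   83.32]
 [   1.      0.      0.     -1.4 ]
 [  -0.     -0.29    0.96 -170.47]
 [   0.      0.      0.      1.  ]]
7489 ((564.6272583007812, -219.23008728027344), (62.11349868774414, 197.0921173095703), 82.70687103271484) [ 464.09265071 -260.87059213   54.06655921] [ 665.43126019 -177.07886102   62.7398175 ] 59.2413207384937
7428 ((564.6202392578125, -219.22915649414062), (62.11349868774414, 197.0778350830078), 82.70687103271484) [ 464.09265071 -260.87059213   56.03903812] [ 664.41050556 -177.07886102   61.99749329] 59.24584213640125
```

View pics/w1.png

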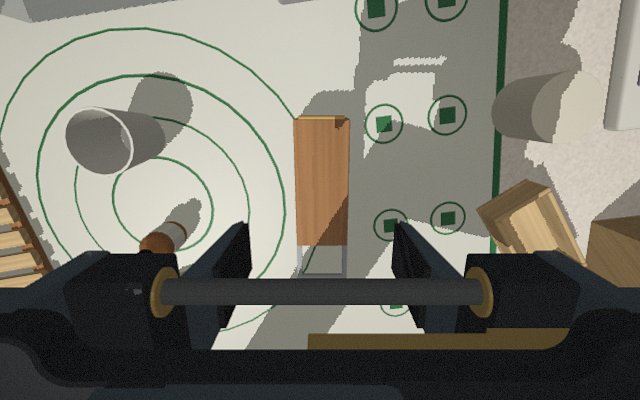

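The wrist view shows the mould between the fingers, hinge end far (row 117) and handle loop near (row 275). Its centre is (587,-222) and its yaw -7.4°, and both finger corridors are free. I'm going down to grip.

>>> arm_command:
  rows:
    - {"delta_pos": [2,0,15],"roll": 0,"jaw": 100}
    - {"delta_pos": [2,0,40],"roll": 0,"jaw": 100}
    - {"delta_pos": [2,0,70],"roll": 0,"jaw": 100}
    - {"delta_pos": [2,0,100],"roll": 0,"jaw": 100}
    - {"delta_pos": [2,0,130],"roll": 0,"jaw": 100}
    - {"delta_pos": [2,0,155],"roll": 0,"jaw": 100}
    - {"delta_pos": [2,0,175],"roll": 0,"jaw": 100}
    - {"delta_pos": [2,0,190],"roll": 0,"jaw": 100}
    - {"delta_pos": [2,0,198],"roll": 0,"jaw": 100}
    - {"delta_pos": [2,0,202],"roll": 0,"jaw": 100}
    - {"delta_pos": [2,0,202],"roll": 0,"jaw": 100}
    - {"delta_pos": [2,0,202],"roll": 0,"jaw": 75}
    - {"delta_pos": [2,0,202],"roll": 0,"jaw": 65}
    - {"delta_pos": [2,0,202],"roll": 0,"jaw": 60}
    - {"delta_pos": [2,0,202],"roll": 0,"jaw": 55}
    - {"delta_pos": [2,0,202],"roll": 0,"jaw": 55}
    - {"delta_pos": [2,0,202],"roll": 0,"jaw": 55}
    - {"delta_pos": [2,0,202],"roll": 0,"jaw": 55}
  squeeze: 35

```text
time_s: 2.98
ee_pos: [587.2, -222.8, 12.6]
ee_rot: [180.0, -0.1, -7.6]
force: [-1.1, -0.1, 3.8]
gripper_width: 62.0
gripper_force: 35.0
```

>>> arm_command:
  rows:
    - {"delta_pos": [0,0,-2],"roll": 0,"jaw": 50}
    - {"delta_pos": [0,0,-5],"roll": 0,"jaw": 50}
    - {"delta_pos": [0,0,-10],"roll": 0,"jaw": 50}
    - {"delta_pos": [0,0,-18],"roll": 0,"jaw": 50}
    - {"delta_pos": [0,0,-30],"roll": 0,"jaw": 50}
    - {"delta_pos": [0,0,-45],"roll": 0,"jaw": 50}
    - {"delta_pos": [0,0,-62],"roll": 0,"jaw": 50}
    - {"delta_pos": [0,0,-80],"roll": 0,"jaw": 50}
    - {"delta_pos": [0,0,-98],"roll": 0,"jaw": 50}
    - {"delta_pos": [0,0,-112],"roll": 0,"jaw": 50}
    - {"delta_pos": [0,0,-122],"roll": 0,"jaw": 50}
    - {"delta_pos": [0,0,-128],"roll": 0,"jaw": 50}
    - {"delta_pos": [0,0,-130],"roll": 0,"jaw": 50}
    - {"delta_pos": [0,0,-130],"roll": 0,"jaw": 50}
    - {"delta_pos": [0,0,-130],"roll": 0,"jaw": 50}

```text
time_s: 4.23
ee_pos: [586.3, -222.3, 141.1]
ee_rot: [-180.0, 0.1, -7.6]
force: [0.7, 0.6, -7.7]
gripper_width: 62.2
gripper_force: 35.0
```

Run:
```python
from h import *
s,f,C=wcloud('w2');print(s['ee_pos'],s['ee_rot'],s['gripper_width'],s['force'])
P,r=rect(C,600,720,-290,-150,178,205)
print(len(P),r,np.percentile(P,[2,50,98],0))
R=Ro.from_euler('xyz',s['ee_rot'],degrees=True).as_matrix()
Q=(P-s['ee_pos'])@R; print(np.percentile(Q,[0.2,2,50,98,99.8],0).round(1))
c=np.polyfit(Q[:,0],Q[:,2],1);print('tilt deg',np.degrees(np.arctan(c[0])))
# side edges angle in tool frame
for sgn in (-1,1):
    e=[(x,sgn*np.max(sgn*Q[abs(Q[:,0]-x)<3,1])) for x in range(35,70,4) if (abs(Q[:,0]-x)<3).any()]
    print(np.polyfit(*np.array(e).T,1))
```

```text
[ 586.255314   -222.27448611  141.09666439] [-1.79977850e+02  1.00263960e-01 -7.59732527e+00] 62.1905614409411 [ 0.72502731  0.57403611 -7.74374294]
19026 ((631.59619140625, -220.5856475830078), (79.25108337402344, 64.99456787109375), 88.12564086914062) [[ 601.46275602 -256.54250527  184.24441474]
 [ 632.1315324  -225.02284853  186.88205993]
 [ 661.10219048 -187.02678033  195.02503087]]
[[ 10.9 -43.3 -62.2]
 [ 13.9 -38.  -53.9]
 [ 46.1  -3.6 -45.9]
 [ 74.7  27.7 -43.3]
 [ 75.8  29.4 -38.7]]
tilt deg 2.542336652775915
[ 3.81130454e-03 -3.25780435e+01]
[-5.12477746e-03  2.98878962e+01]
```

>>> arm_command:
  rows:
    - {"delta_pos": [-1,-5,0],"roll": 0,"jaw": 50}
    - {"delta_pos": [-4,-18,0],"roll": -0.1,"jaw": 50}
    - {"delta_pos": [-8,-38,0],"roll": -0.2,"jaw": 50}
    - {"delta_pos": [-13,-65,0],"roll": -0.3,"jaw": 50}
    - {"delta_pos": [-20,-97,0],"roll": -0.45,"jaw": 50}
    - {"delta_pos": [-27,-132,0],"roll": -0.6,"jaw": 50}
    - {"delta_pos": [-34,-167,0],"roll": -0.8,"jaw": 50}
    - {"delta_pos": [-41,-202,0],"roll": -0.95,"jaw": 50}
    - {"delta_pos": [-48,-237,0],"roll": -1.1,"jaw": 50}
    - {"delta_pos": [-55,-272,0],"roll": -1.25,"jaw": 50}
    - {"delta_pos": [-62,-307,0],"roll": -1.4,"jaw": 50}
    - {"delta_pos": [-70,-342,0],"roll": -1.6,"jaw": 50}
    - {"delta_pos": [-77,-377,0],"roll": -1.75,"jaw": 50}
    - {"delta_pos": [-83,-407,0],"roll": -1.9,"jaw": 50}
    - {"delta_pos": [-88,-432,0],"roll": -2.0,"jaw": 50}
    - {"delta_pos": [-92,-449,0],"roll": -2.1,"jaw": 50}
    - {"delta_pos": [-93,-457,0],"roll": -2.12,"jaw": 50}
    - {"delta_pos": [-93,-459,0],"roll": -2.12,"jaw": 50}
    - {"delta_pos": [-93,-459,0],"roll": -2.12,"jaw": 50}
    - {"delta_pos": [-93,-459,0],"roll": -2.12,"jaw": 50}

```text
time_s: 5.95
ee_pos: [555.1, 243.8, 141.7]
ee_rot: [179.9, 0.0, 3.0]
force: [-0.2, 0.3, -8.5]
gripper_width: 61.5
gripper_force: 35.0
```

Run:
```python
from h import *
s,f,C=wcloud('w3');print(s['ee_pos'],s['ee_rot'],s['qpos'])
R=Ro.from_euler('xyz',s['ee_rot'],degrees=True).as_matrix()
P,_=rect(C,500,720,150,340,170,200);Q=(P-s['ee_pos'])@R
m=Q[(Q[:,0]>40)&(Q[:,0]<72)&(abs(Q[:,1])<26)];print('top z',np.median(m[:,2]),'tilt',np.degrees(np.arctan(np.polyfit(m[:,0],m[:,2],1)[0])), 'far',np.percentile(Q[:,0],99.5))
for lo,hi in [(15,25.5),(26,36),(15,36)]:
    P,r=rect(C,420,720,150,340,lo,hi);print(len(P),r,np.percentile(P,[1,50,99],0).round(1))
```

```text
[555.09912868 243.81365523 141.72549355] [1.79938166e+02 3.98820332e-02 2.97874501e+00] [ 2.26502579e+01  2.40846812e+01  9.15603118e+01 -4.96710673e-02
  6.44133848e+01  1.09692966e+02]
top z -45.72789385451832 tilt 1.1225958579372675 far 75.7287264339695
4243 ((642.93994140625, 250.37547302246094), (43.43343734741211, 110.18441009521484), 2.8727691173553467) [[620.2 196.7  18.8]
 [649.1 251.6  21.6]
 [665.8 303.9  23.9]]
1703 ((670.2981567382812, 251.3577880859375), (11.556295394897461, 109.37601470947266), 2.616544485092163) [[662.9 198.2  27.5]
 [670.3 251.3  29.6]
 [677.7 304.8  31.3]]
5953 ((648.568359375, 250.64999389648438), (54.612457275390625, 110.18663024902344), 2.940753698348999) [[620.7 197.2  19.4]
 [655.6 251.5  22. ]
 [676.7 304.3  30.9]]
```

View pics/w3.png

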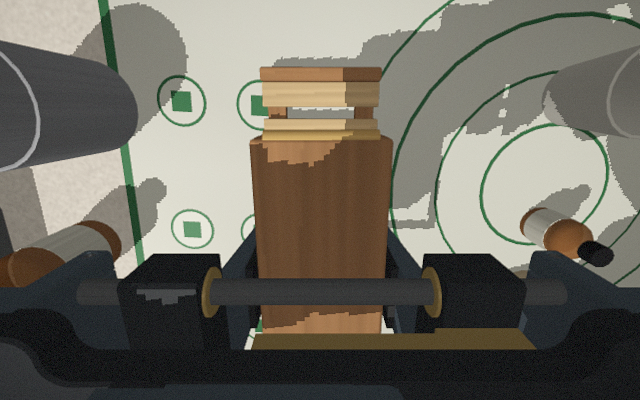

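The view shows the mould above the slats, with the stop strip at row 74 square to it. The rack centre is (554.4,245.5) with yaw 2.85°, which leaves only a 1–1.5 mm correction. I'm lowering now.

>>> arm_command:
  rows:
    - {"delta_pos": [-1,-1.5,5],"roll": 0.02,"jaw": 50}
    - {"delta_pos": [-1,-1.5,15],"roll": 0.02,"jaw": 50}
    - {"delta_pos": [-1,-1.5,30],"roll": 0.02,"jaw": 50}
    - {"delta_pos": [-1,-1.5,48],"roll": 0.02,"jaw": 50}
    - {"delta_pos": [-1,-1.5,65],"roll": 0.02,"jaw": 50}
    - {"delta_pos": [-1,-1.5,78],"roll": 0.02,"jaw": 50}
    - {"delta_pos": [-1,-1.5,88],"roll": 0.02,"jaw": 50}
    - {"delta_pos": [-1,-1.5,95],"roll": 0.02,"jaw": 50}
    - {"delta_pos": [-1,-1.5,99],"roll": 0.02,"jaw": 50}
    - {"delta_pos": [-1,-1.5,101],"roll": 0.02,"jaw": 50}
    - {"delta_pos": [-1,-1.5,102],"roll": 0.02,"jaw": 50}
    - {"delta_pos": [-1,-1.5,103],"roll": 0.02,"jaw": 50}
    - {"delta_pos": [-1,-1.5,103],"roll": 0.02,"jaw": 50}
    - {"delta_pos": [-1,-1.5,103],"roll": 0.02,"jaw": 50}

```text
time_s: 7.17
ee_pos: [554.6, 246.3, 39.5]
ee_rot: [-180.0, -0.1, 2.9]
force: [0.0, -0.4, -7.3]
gripper_width: 61.8
gripper_force: 35.0
```

>>> arm_command:
  rows:
    - {"delta_pos": [0,0,1],"roll": 0,"jaw": 50}
    - {"delta_pos": [0,0,1.7],"roll": 0,"jaw": 50}
    - {"delta_pos": [0,0,2.4],"roll": 0,"jaw": 50}
    - {"delta_pos": [0,0,3],"roll": 0,"jaw": 50}
    - {"delta_pos": [0,0,3.5],"roll": 0,"jaw": 50}
    - {"delta_pos": [0,0,3.5],"roll": 0,"jaw": 50}

```text
time_s: 7.67
ee_pos: [554.2, 246.1, 35.3]
ee_rot: [180.0, 0.0, 2.9]
force: [0.4, 0.7, -7.2]
gripper_width: 61.5
gripper_force: 35.0
```

>>> arm_command:
  rows:
    - {"delta_pos": [0,0,0.4],"roll": 0,"jaw": 50}
    - {"delta_pos": [0,0,0.8],"roll": 0,"jaw": 50}
    - {"delta_pos": [0,0,1.2],"roll": 0,"jaw": 50}
    - {"delta_pos": [0,0,1.2],"roll": 0,"jaw": 50}

```text
time_s: 8.0
ee_pos: [554.4, 246.2, 34.7]
ee_rot: [180.0, -0.0, 2.9]
force: [-1.9, -0.5, -3.0]
gripper_width: 61.5
gripper_force: 35.0
```

>>> arm_command:
  rows:
    - {"delta_pos": [0,0,0.3],"roll": 0,"jaw": 50}
    - {"delta_pos": [0,0,0.7],"roll": 0,"jaw": 50}
    - {"delta_pos": [0,0,0.7],"roll": 0,"jaw": 50}

```text
time_s: 8.25
ee_pos: [554.3, 246.2, 34.6]
ee_rot: [180.0, -0.0, 2.9]
force: [-3.9, -1.9, 5.1]
gripper_width: 61.7
gripper_force: 35.0
```

>>> arm_command:
  rows:
    - {"delta_pos": [0,0,0],"roll": 0,"jaw": 72}
    - {"delta_pos": [0,0,0],"roll": 0,"jaw": 80}
    - {"delta_pos": [0,0,0],"roll": 0,"jaw": 90}
    - {"delta_pos": [0,0,0],"roll": 0,"jaw": 100}
    - {"delta_pos": [0,0,0],"roll": 0,"jaw": 100}
    - {"delta_pos": [0,0,0],"roll": 0,"jaw": 100}
    - {"delta_pos": [0,0,-8],"roll": 0,"jaw": 100}
    - {"delta_pos": [0,0,-25],"roll": 0,"jaw": 100}
    - {"delta_pos": [0,0,-50],"roll": 0,"jaw": 100}
    - {"delta_pos": [0,0,-80],"roll": 0,"jaw": 100}
    - {"delta_pos": [0,0,-110],"roll": 0,"jaw": 100}
    - {"delta_pos": [0,0,-140],"roll": 0,"jaw": 100}
    - {"delta_pos": [0,0,-165],"roll": 0,"jaw": 100}
    - {"delta_pos": [0,0,-178],"roll": 0,"jaw": 100}
    - {"delta_pos": [0,0,-180],"roll": 0,"jaw": 100}
    - {"delta_pos": [0,0,-180],"roll": 0,"jaw": 100}
    - {"delta_pos": [0,0,-180],"roll": 0,"jaw": 100}

```text
time_s: 9.67
ee_pos: [553.6, 245.9, 212.6]
ee_rot: [180.0, 0.1, 2.9]
force: [0.1, -0.2, -0.2]
gripper_width: 91.3
gripper_force: 0.0
```

Run:
```python
from h import *
s,f,C=wcloud('w4');print(s['ee_pos'],s['ee_rot'],s['qpos'],s['force'])
P,r=rect(C,410,700,180,310,66,95);print('lid+bar',len(P),r,np.percentile(P,[1,50,99],0).round(1))
P,r=rect(C,480,700,180,310,66,95);print('lid',len(P),r)
print('lid slope', np.degrees(np.arctan(np.polyfit(P[:,0],P[:,2],1)[0])))
P,r=rect(C,640,700,180,310,26,36);print('stop',len(P),r)
P,r=rect(C,405,450,180,310,60,95);print('bar',len(P),r,np.percentile(P,[1,50,99],0).round(1) if len(P) else '')
```

```text
[553.63996925 245.91156107 212.56189344] [1.79958838e+02 9.86724588e-02 2.90085414e+00] [ 2.28645133e+01  2.12074847e+01  8.54678983e+01 -5.21620314e-03
  7.34314140e+01  1.09965116e+02] [ 0.13739601 -0.24219434 -0.23195338]
lid+bar 8135 ((539.6006469726562, 246.35804748535156), (180.88047790527344, 62.100284576416016), 3.0919270515441895) [[459.3 214.3  78.4]
 [559.2 247.5  81.2]
 [628.7 279.   83.4]]
lid 7818 ((554.2098999023438, 247.12106323242188), (151.58387756347656, 62.11843490600586), 3.0395946502685547)
lid slope -0.9866665668533918
stop 1157 ((670.48828125, 251.50564575195312), (11.856110572814941, 110.24803924560547), 2.948760509490967)
bar 8 ((449.109375, 269.10943603515625), (1.5882686376571655, 4.779410362243652), 1.4945989847183228) [[448.3 266.8  80.6]
 [448.7 269.6  81.6]
 [449.9 271.5  82.2]]
```

The mould sits square: lid centre (554.2,247.1), yaw 3.0°, and the lid slopes about 1°. Next I turn 90° above the lid bar.

>>> arm_command:
  rows:
    - {"delta_pos": [-5,0,0],"roll": -0.8,"jaw": 60}
    - {"delta_pos": [-15,0,0],"roll": -2,"jaw": 45}
    - {"delta_pos": [-25,0,0],"roll": -3.3,"jaw": 45}
    - {"delta_pos": [-36,0,0],"roll": -4.6,"jaw": 45}
    - {"delta_pos": [-47,0,0],"roll": -5.9,"jaw": 45}
    - {"delta_pos": [-58,0,0],"roll": -7.2,"jaw": 45}
    - {"delta_pos": [-68,0,0],"roll": -8.5,"jaw": 45}
    - {"delta_pos": [-78,0,0],"roll": -9.8,"jaw": 45}
    - {"delta_pos": [-88,0,0],"roll": -11.1,"jaw": 45}
    - {"delta_pos": [-96,0,0],"roll": -12.4,"jaw": 45}
    - {"delta_pos": [-104,0,0],"roll": -13.7,"jaw": 45}
    - {"delta_pos": [-110,0,0],"roll": -15,"jaw": 45}
    - {"delta_pos": [-115,0,0],"roll": -16.3,"jaw": 45}
    - {"delta_pos": [-118,0,0],"roll": -17.3,"jaw": 45}
    - {"delta_pos": [-119,0,0],"roll": -18,"jaw": 45}
    - {"delta_pos": [-119,0,0],"roll": -18,"jaw": 45}
    - {"delta_pos": [-119,0,0],"roll": -18,"jaw": 45}

```text
time_s: 11.13
ee_pos: [435.0, 239.9, 212.5]
ee_rot: [-179.9, 0.1, 92.8]
force: [-0.4, 0.0, 0.1]
gripper_width: 40.9
gripper_force: 0.0
```

Run:
```python
from h import *
s,f,C=wcloud('w5');print(s['ee_pos'],s['ee_rot'],s['qpos'],s['gripper_width'])
for t in ['side','top']: 
    g=save(t+'2',t);D=cloud(g)
    P,r=rect(D,415,452,195,290,60,95);print(t,'bar',len(P),r,np.median(P,0) if len(P) else '')
P,r=rect(C,415,452,195,290,60,95);print('wbar',len(P),r,np.percentile(P,[1,50,99],0).round(1) if len(P) else '')
b,rb=rect(C,415,452,225,260,60,95);print('mid',len(b),rb)
```

```text
[434.97575131 239.9271414  212.45645992] [-1.79888992e+02  5.71213582e-02  9.28090512e+01] [ 2.75577060e+01  1.13829812e+01  9.95230168e+01 -5.77874784e-03
  6.92187272e+01  2.47507662e+01] 40.91332743656269
side bar 91 ((438.6976013183594, 242.88494873046875), (64.99944305419922, 25.30178451538086), 89.292236328125) [434.0831907  246.49648799  81.19479769]
top bar 65 ((439.5448303222656, 239.45608520507812), (22.243854522705078, 60.333126068115234), 1.032369613647461) [432.13137045 232.7454439   83.31972383]
wbar 731 ((439.9105529785156, 241.80799865722656), (25.26569938659668, 62.327903747558594), 2.2853424549102783) [[426.4 211.4  76.8]
 [434.1 245.4  83. ]
 [451.3 273.   85.5]]
mid 302 ((432.14398193359375, 242.62599182128906), (9.699212074279785, 34.68247604370117), 2.920764446258545)
```

View pics/w5.png

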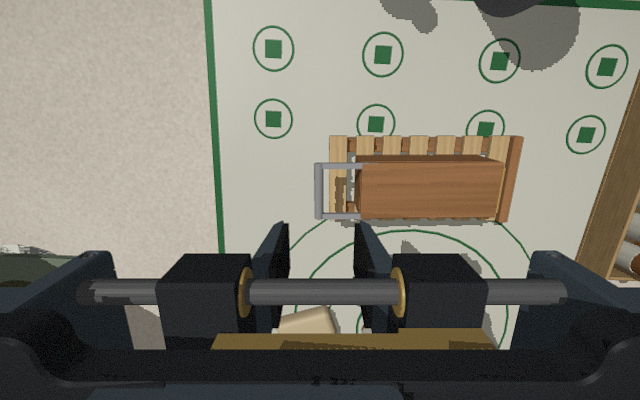

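The wrist view shows the handle bar at column 318 (rows 163–218), with the fingers straddling its line. The bar is at (433,240.8,79). I'm lowering onto it and closing lightly.

>>> arm_command:
  rows:
    - {"delta_pos": [1,-2,8],"roll": 0,"jaw": 45}
    - {"delta_pos": [1,-2,25],"roll": 0,"jaw": 45}
    - {"delta_pos": [1,-2,50],"roll": 0,"jaw": 45}
    - {"delta_pos": [1,-2,75],"roll": 0,"jaw": 45}
    - {"delta_pos": [1,-2,98],"roll": 0,"jaw": 45}
    - {"delta_pos": [1,-2,118],"roll": 0,"jaw": 45}
    - {"delta_pos": [1,-2,134],"roll": 0,"jaw": 45}
    - {"delta_pos": [1,-2,145],"roll": 0,"jaw": 45}
    - {"delta_pos": [1,-2,150],"roll": 0,"jaw": 45}
    - {"delta_pos": [1,-2,152],"roll": 0,"jaw": 45}
    - {"delta_pos": [1,-2,152],"roll": 0,"jaw": 45}
    - {"delta_pos": [1,-2,152],"roll": 0,"jaw": 45}
  squeeze: 10

```text
time_s: 12.28
ee_pos: [433.8, 241.3, 62.0]
ee_rot: [179.9, -0.0, 92.9]
force: [-0.1, 0.5, 0.2]
gripper_width: 41.2
gripper_force: 0.0
```

Run:
```python
from h import *
g=save('side3','side');im=g['img'][200:300,230:370]
cv2.imwrite('pics/s3.png',cv2.resize(im,None,fx=5,fy=5,interpolation=2))
print(env.state()['ee_pos'])
```

```text
[433.96304507 241.35826822  62.2201397 ]
```

View pics/s3.png

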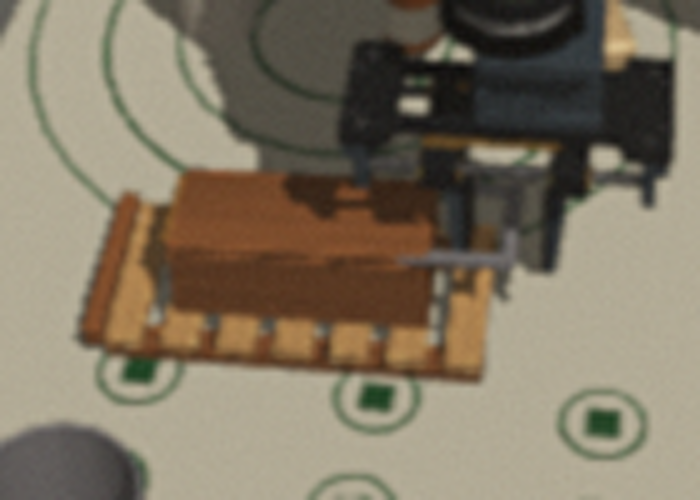

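The side crop shows the bar (column 510) between the two fingers (columns 455 and 550), with the inner finger clear of the box. I'm closing now.

>>> arm_command:
  rows:
    - {"delta_pos": [0,0,1],"roll": 0,"jaw": 35}
    - {"delta_pos": [0,0,1.5],"roll": 0,"jaw": 28}
    - {"delta_pos": [0,0,1.5],"roll": 0,"jaw": 22}
    - {"delta_pos": [0,0,1.5],"roll": 0,"jaw": 18}
    - {"delta_pos": [0,0,1.5],"roll": 0,"jaw": 15}
    - {"delta_pos": [0,0,1.5],"roll": 0,"jaw": 12}
    - {"delta_pos": [0,0,1.5],"roll": 0,"jaw": 8}
    - {"delta_pos": [0,0,1.5],"roll": 0,"jaw": 5}
    - {"delta_pos": [0,0,1.5],"roll": 0,"jaw": 5}
    - {"delta_pos": [0,0,1.5],"roll": 0,"jaw": 5}
    - {"delta_pos": [0,0,1.5],"roll": 0,"jaw": 5}
  squeeze: 10

```text
time_s: 13.25
ee_pos: [432.0, 240.7, 59.6]
ee_rot: [-179.8, 0.1, 92.9]
force: [-5.1, 1.1, 1.2]
gripper_width: 9.6
gripper_force: 10.0
```

>>> arm_command:
  rows:
    - {"delta_pos": [0,-0.6,0],"roll": 0,"jaw": 5}
    - {"delta_pos": [0,-1.2,0],"roll": 0,"jaw": 5}
    - {"delta_pos": [0,-1.2,0],"roll": 0,"jaw": 5}

```text
time_s: 13.5
ee_pos: [432.1, 240.8, 59.8]
ee_rot: [-180.0, 0.0, 92.9]
force: [-2.3, -0.0, -2.0]
gripper_width: 9.9
gripper_force: 10.0
```

Run:
```python
import numpy as np
f=lambda a:np.array([-195*np.cos(a)+4.5*np.sin(a),-195*np.sin(a)-4.5*np.cos(a)])
a0=.016
for d in np.arange(1,48,1): print(d,(f(np.radians(d))-f(a0)).round(1),end='; ')
```

```text
1 [ 0.  -0.3]; 2 [ 0.2 -3.7]; 3 [ 0.4 -7.1]; 4 [  0.7 -10.5]; 5 [  1.  -13.9]; 6 [  1.4 -17.2]; 7 [  1.9 -20.6]; 8 [  2.4 -24. ]; 9 [  3.  -27.3]; 10 [  3.6 -30.7]; 11 [  4.3 -34. ]; 12 [  5.1 -37.3]; 13 [  5.9 -40.6]; 14 [  6.8 -43.9]; 15 [  7.7 -47.2]; 16 [  8.7 -50.5]; 17 [  9.7 -53.7]; 18 [ 10.8 -56.9]; 19 [ 12.  -60.1]; 20 [ 13.2 -63.3]; 21 [ 14.5 -66.5]; 22 [ 15.8 -69.6]; 23 [ 17.2 -72.7]; 24 [ 18.6 -75.8]; 25 [ 20.1 -78.9]; 26 [ 21.6 -81.9]; 27 [ 23.2 -84.9]; 28 [ 24.8 -87.9]; 29 [ 26.5 -90.9]; 30 [ 28.3 -93.8]; 31 [ 30.1 -96.7]; 32 [ 31.9 -99.5]; 33 [  33.8 -102.4]; 34 [  35.8 -105.2]; 35 [  37.7 -107.9]; 36 [  39.8 -110.6]; 37 [  41.9 -113.3]; 38 [  44. -116.]; 39 [  46.2 -118.6]; 40 [  48.4 -121.2]; 41 [  50.7 -123.7]; 42 [  53.  -126.2]; 43 [  55.4 -128.7]; 44 [  57.8 -131.1]; 45 [  60.2 -133.4]; 46 [  62.7 -135.8]; 47 [  65.2 -138.1];
```

>>> arm_command:
  rows:
    - {"delta_pos": [0,-0.7,-0.3],"roll": 0,"jaw": 5}
    - {"delta_pos": [0,-0.6,-2],"roll": 0,"jaw": 5}
    - {"delta_pos": [0,-0.5,-3.7],"roll": 0,"jaw": 5}
    - {"delta_pos": [0,-0.3,-7.1],"roll": 0,"jaw": 5}
    - {"delta_pos": [0,0,-10.5],"roll": 0,"jaw": 5}
    - {"delta_pos": [0,0.3,-13.9],"roll": 0,"jaw": 5}
    - {"delta_pos": [0,0.7,-17.2],"roll": 0,"jaw": 5}
    - {"delta_pos": [0,1.2,-20.6],"roll": 0,"jaw": 5}
    - {"delta_pos": [0,1.7,-24],"roll": 0,"jaw": 5}
    - {"delta_pos": [0,2.3,-27.3],"roll": 0,"jaw": 5}
    - {"delta_pos": [0,2.9,-30.7],"roll": 0,"jaw": 5}
    - {"delta_pos": [0,3.6,-34],"roll": 0,"jaw": 5}
    - {"delta_pos": [0,4.4,-37.3],"roll": 0,"jaw": 5}
    - {"delta_pos": [0,5.2,-40.6],"roll": 0,"jaw": 5}
    - {"delta_pos": [0,6.1,-43.9],"roll": 0,"jaw": 5}
    - {"delta_pos": [0,7,-47.2],"roll": 0,"jaw": 5}
    - {"delta_pos": [0,7,-47.2],"roll": 0,"jaw": 5}
    - {"delta_pos": [0,7,-47.2],"roll": 0,"jaw": 5}

```text
time_s: 15.0
ee_pos: [439.6, 241.5, 107.7]
ee_rot: [179.9, -0.0, 92.9]
force: [1.8, 0.2, -0.4]
gripper_width: 9.8
gripper_force: 10.0
```

Run:
```python
from h import *
s,f,C=wcloud('w6');print(s['ee_pos'],s['ee_rot'],s['force'])
g=save('side4','side');D=cloud(g);t=save('top4','top');E=cloud(t)
for n,X in (('w',C),('side',D),('top',E)):
    P,r=rect(X,500,618,225,268,75,175);print(n,len(P))
    if len(P)>20: print('angle',np.degrees(np.arctan(-np.polyfit(P[:,0],P[:,2],1)[0])))
P,r=rect(C,600,700,180,310,26,36);print('stop',r)
im=g['img'][180:300,230:370]
cv2.imwrite('pics/s4.png',cv2.resize(im,None,fx=4,fy=4,interpolation=2))
```

```text
[439.56777625 241.53578525 107.67517152] [ 1.79944219e+02 -2.37149411e-02  9.28953157e+01] [ 1.76271693  0.15562026 -0.41490697]
w 7852
angle 14.766297040774825
side 426
angle 14.743510859309673
top 335
angle 13.9714957895446
stop ((639.7786865234375, 293.5043029785156), (34.936981201171875, 74.9673843383789), 82.85067749023438)
```

View pics/s4.png

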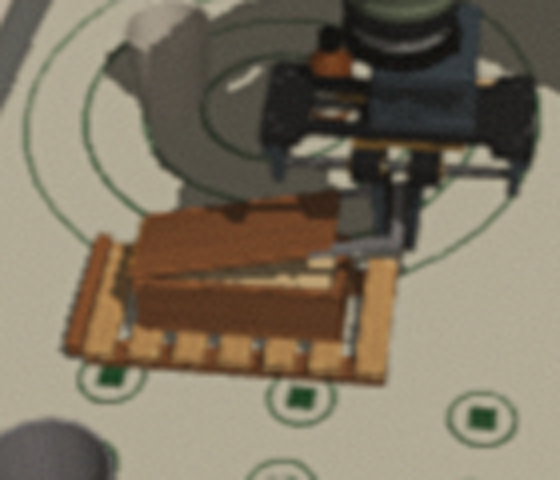

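The crop shows the lid swinging open with the box still flat on the slats, at about 14.8° as planned. Continuing along the arc.

>>> arm_command:
  rows:
    - {"delta_pos": [0,1,-3.3],"roll": 0,"jaw": 5}
    - {"delta_pos": [0,2,-6.5],"roll": 0,"jaw": 5}
    - {"delta_pos": [0,3.1,-9.7],"roll": 0,"jaw": 5}
    - {"delta_pos": [0,4.3,-12.9],"roll": 0,"jaw": 5}
    - {"delta_pos": [0,5.5,-16.1],"roll": 0,"jaw": 5}
    - {"delta_pos": [0,6.8,-19.3],"roll": 0,"jaw": 5}
    - {"delta_pos": [0,8.1,-22.4],"roll": 0,"jaw": 5}
    - {"delta_pos": [0,9.5,-25.5],"roll": 0,"jaw": 5}
    - {"delta_pos": [0,10.9,-28.6],"roll": 0,"jaw": 5}
    - {"delta_pos": [0,12.4,-31.7],"roll": 0,"jaw": 5}
    - {"delta_pos": [0,13.9,-34.7],"roll": 0,"jaw": 5}
    - {"delta_pos": [0,15.5,-37.7],"roll": 0,"jaw": 5}
    - {"delta_pos": [0,17.1,-40.7],"roll": 0,"jaw": 5}
    - {"delta_pos": [0,18.8,-43.7],"roll": 0,"jaw": 5}
    - {"delta_pos": [0,20.6,-46.6],"roll": 0,"jaw": 5}
    - {"delta_pos": [0,20.6,-46.6],"roll": 0,"jaw": 5}

```text
time_s: 16.48
ee_pos: [460.2, 242.5, 154.5]
ee_rot: [180.0, -0.0, 92.9]
force: [-5.4, -1.0, 0.8]
gripper_width: 9.7
gripper_force: 10.0
```

>>> arm_command:
  rows:
    - {"delta_pos": [0,1.8,-2.9],"roll": 0,"jaw": 5}
    - {"delta_pos": [0,3.6,-5.7],"roll": 0,"jaw": 5}
    - {"delta_pos": [0,5.5,-8.6],"roll": 0,"jaw": 5}
    - {"delta_pos": [0,7.5,-11.4],"roll": 0,"jaw": 5}
    - {"delta_pos": [0,9.4,-14.1],"roll": 0,"jaw": 5}
    - {"delta_pos": [0,11.5,-16.8],"roll": 0,"jaw": 5}
    - {"delta_pos": [0,13.6,-19.5],"roll": 0,"jaw": 5}
    - {"delta_pos": [0,15.7,-22.2],"roll": 0,"jaw": 5}
    - {"delta_pos": [0,17.9,-24.8],"roll": 0,"jaw": 5}
    - {"delta_pos": [0,20.1,-27.4],"roll": 0,"jaw": 5}
    - {"delta_pos": [0,22.4,-29.9],"roll": 0,"jaw": 5}
    - {"delta_pos": [0,24.7,-32.4],"roll": 0,"jaw": 5}
    - {"delta_pos": [0,27.1,-34.9],"roll": 0,"jaw": 5}
    - {"delta_pos": [0,29.5,-37.3],"roll": 0,"jaw": 5}
    - {"delta_pos": [0,31.9,-39.6],"roll": 0,"jaw": 5}
    - {"delta_pos": [0,31.9,-39.6],"roll": 0,"jaw": 5}
    - {"delta_pos": [0,31.9,-39.6],"roll": 0,"jaw": 5}
    - {"delta_pos": [0,31.9,-39.6],"roll": 0,"jaw": 5}

```text
time_s: 17.98
ee_pos: [491.5, 244.0, 193.4]
ee_rot: [-180.0, 0.0, 92.9]
force: [-5.1, 0.2, 1.6]
gripper_width: 9.2
gripper_force: 10.0
```

Run:
```python
from h import *
s,f,C=wcloud('w7');print(s['ee_pos'],s['ee_rot'],s['force'])
g=save('side5','side');D=cloud(g);t=save('top5','top');E=cloud(t)
for n,X in (('w',C),('side',D),('top',E)):
    P,r=rect(X,530,615,225,268,75,220);print(n,len(P))
    if len(P)>20: print('angle',np.degrees(np.arctan(-np.polyfit(P[:,0],P[:,2],1)[0])))
im=g['img'][160:300,230:370]
cv2.imwrite('pics/s5.png',cv2.resize(im,None,fx=4,fy=4,interpolation=2))
```

```text
[491.47492568 243.98537174 193.42930638] [-1.79985721e+02  3.09463292e-03  9.28954041e+01] [-5.06326208  0.2156784   1.55490998]
w 3307
angle 43.42422040009872
side 253
angle 42.69948877801377
top 179
angle 43.22002698492769
```

View pics/s5.png

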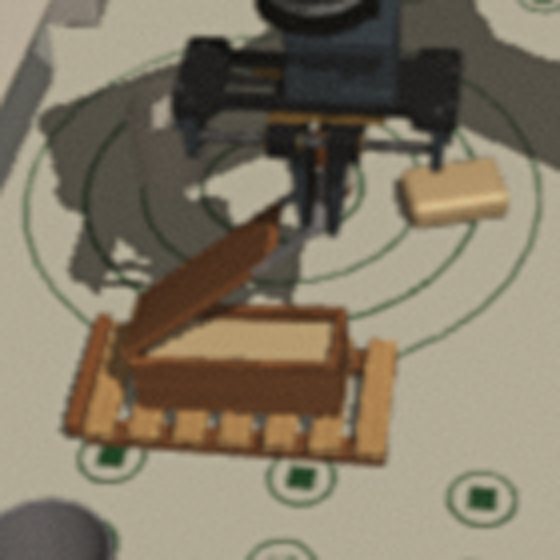

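The lid stands at about 43.2° and the box is flat on the rack. I'm nudging the bar up a little further.

>>> arm_command:
  rows:
    - {"delta_pos": [0,1,-1.7],"roll": 0,"jaw": 5}
    - {"delta_pos": [0,2,-3.4],"roll": 0,"jaw": 5}
    - {"delta_pos": [0,3,-5],"roll": 0,"jaw": 5}
    - {"delta_pos": [0,3,-5],"roll": 0,"jaw": 5}
    - {"delta_pos": [0,3,-5],"roll": 0,"jaw": 5}

```text
time_s: 18.55
ee_pos: [494.7, 244.2, 198.7]
ee_rot: [180.0, -0.0, 92.9]
force: [-4.9, 0.4, 3.7]
gripper_width: 9.8
gripper_force: 10.0
```

```bash
cat > ang.py <<'E'
from h import *
import sys
k=sys.argv[1]
s,f,C=wcloud('w'+k);print(s['time_s'],s['ee_pos'],s['force'])
D=cloud(save('side'+k,'side'));E=cloud(save('top'+k,'top'))
for n,X in (('w',C),('side',D),('top',E)):
    P,r=rect(X,530,615,225,268,82,220)
    if len(P)>20: print(n,len(P),'angle',np.degrees(np.arctan(-np.polyfit(P[:,0],P[:,2],1)[0])),-90+np.degrees(np.arctan(-np.polyfit(P[:,2],P[:,0],1)[0]))*-1)
P,r=rect(E,440,690,180,310,26,36);print('stop/low',r)
P,r=rect(E,440,690,180,310,60,250);print('lid',r)
E
python3 ang.py 8
```

```text
18.55 [494.72219737 244.20845897 198.67779226] [-4.90611784  0.40670168  3.73290702]
w 3254 angle 45.50820032673527 -134.46237988920294
side 251 angle 45.637831468268956 -134.27160681357776
top 182 angle 45.598570462202446 -134.19510119707394
stop/low ((561.681640625, 244.33154296875), (230.41567993164062, 108.68144989013672), 2.6290600299835205)
lid ((556.462646484375, 245.28720092773438), (156.0639190673828, 61.86345672607422), 3.1066243648529053)
```

It now reads 45.5°. Releasing and backing straight up.

>>> arm_command:
  rows:
    - {"delta_pos": [0,0,0],"roll": 0,"jaw": 14}
    - {"delta_pos": [0,0,0],"roll": 0,"jaw": 20}
    - {"delta_pos": [0,0,0],"roll": 0,"jaw": 28}
    - {"delta_pos": [0,0,0],"roll": 0,"jaw": 34}
    - {"delta_pos": [0,0,0],"roll": 0,"jaw": 34}
    - {"delta_pos": [0,0,0],"roll": 0,"jaw": 34}
    - {"delta_pos": [0,0,0],"roll": 0,"jaw": 34}
    - {"delta_pos": [0,0,-5],"roll": 0,"jaw": 34}
    - {"delta_pos": [0,0,-18],"roll": 0,"jaw": 34}
    - {"delta_pos": [0,0,-38],"roll": 0,"jaw": 34}
    - {"delta_pos": [0,0,-60],"roll": 0,"jaw": 34}
    - {"delta_pos": [0,0,-80],"roll": 0,"jaw": 34}
    - {"delta_pos": [0,0,-95],"roll": 0,"jaw": 34}
    - {"delta_pos": [0,0,-100],"roll": 0,"jaw": 34}
    - {"delta_pos": [0,0,-100],"roll": 0,"jaw": 34}
    - {"delta_pos": [0,0,-100],"roll": 0,"jaw": 34}

```text
time_s: 20.03
ee_pos: [494.4, 244.0, 297.9]
ee_rot: [-180.0, 0.0, 92.9]
force: [-0.3, 0.3, -1.2]
gripper_width: 30.9
gripper_force: 0.0
```

```bash
python3 ang.py 9
python3 - <<'E'
from h import *
C=np.load('c_w9.npy');np.set_printoptions(suppress=True,precision=1)
P,r=rect(C,450,700,180,310,26,36);print('w stop etc',r)
a=load('side9');t=load('top9')
cv2.imwrite('pics/fin.png',np.hstack([cv2.resize(a['img'][160:300,230:370],(400,400)),cv2.resize(t['img'][140:260,205:325],(400,400))]))
E
```

```text
20.0333 [494.38541451 244.0171242  297.8686836 ] [-0.29656449  0.2574311  -1.1666526 ]
w 2039 angle 45.48124925380385 -134.48250163055584
side 249 angle 45.486945409338006 -134.4050277592476
top 307 angle 45.73343887825661 -134.05543682558638
stop/low ((562.8973388671875, 244.03512573242188), (227.60665893554688, 109.1822280883789), 3.2397260665893555)
lid ((554.9739379882812, 245.57843017578125), (156.1826934814453, 62.45277404785156), 2.7988924980163574)
w stop etc ((577.5498657226562, 247.3604736328125), (198.31455993652344, 108.387939453125), 3.3735458850860596)
```

View pics/fin.png

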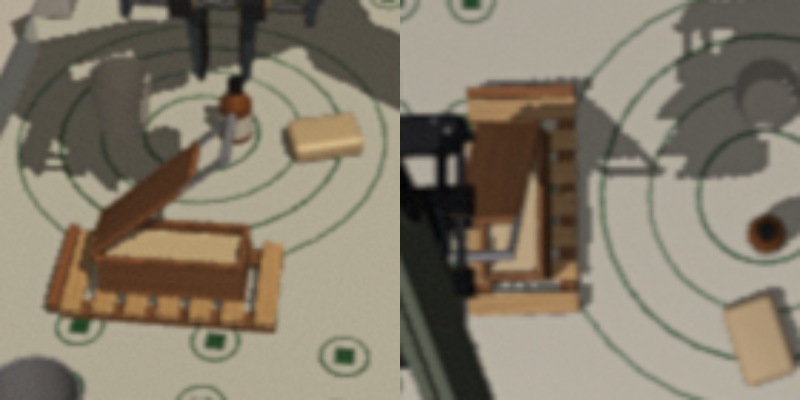

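The final picture shows the box flat and square on the rack, the lid standing free at about 45.5°, the fingers clear above it, and the soap bar, dropper bottle and cup where they were. I'm handing the job in.

```bash
python3 -c "
from workcell import env
print(env.job_done())"
```

```text
the job is handed in; nothing more can be done
None
```

I handed the job in after about 20 s of robot time: the mould sits square on the rack, hinge end towards the back stop and within about 2 mm of centre. Its lid stands free at about 45.5° and the gripper is clear. No verdict came back.

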